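# Set the flip tags on the bead stock board

## Task

On the stock board every bead bin has a hinged flip tag straight in front of it, green on one face and red on the other. With a fingertip, gently push over whichever tags are wrong, so that the two full bins show green (tag leaning right, as seen from the robot) and the nearly empty bin shows red (tag leaning left). Pinch and lift nothing, and leave the bins and everything else standing where they are.

Things in the scene. Friction and masses are not known exactly. Their poses are not given: they have to be found in the camera images.
- board: plywood stock board 320 (x) x 520 (y) x 18 mm, fixed flat on the table; origin at the centre of its underside, x away from the robot. Three tag holders in a row across its middle, 160 mm apart in any order, bins in a row behind them, two small wooden things on the strip in front.
- holder_a: metal plate 100 x 75 mm fixed on the board, carries one flip tag. Origin: centre of its underside, 18 mm above the table; x towards the bins, y to the robot's left, z up. Hinge line along x, 30 mm above the origin; the tag is centred on the origin in x. Grey rests under the tag stay within 32 mm of the origin in y and below 50 mm. It speaks for the bin 130 mm ahead in x (y within 10 mm).
- tag_a (a joint): holder_a's tag, a light plate 75 mm long, 5 mm thick, edged 60 mm from the hinge by a white roller 12 mm thick that spins freely: angle from upright. +0.90: rests leaning right (-y), green up. -0.90: rests leaning left (+y), red up. Roller's centre at rest: 47 mm to that side, 67 mm above the holder's origin (upright 90). Pushed sideways at the roller past upright, it drops over by itself; about 1 N.
- holder_b: metal plate 100 x 75 mm fixed on the board, carries one flip tag. Origin: centre of its underside, 18 mm above the table; x towards the bins, y to the robot's left, z up. Hinge line along x, 30 mm above the origin; the tag is centred on the origin in x. Grey rests under the tag stay within 32 mm of the origin in y and below 50 mm. It speaks for the bin 130 mm ahead in x (y within 10 mm).
- tag_b (a joint): holder_b's tag, a light plate 75 mm long, 5 mm thick, edged 60 mm from the hinge by a white roller 12 mm thick that spins freely: angle from upright. +0.90: rests leaning right (-y), green up. -0.90: rests leaning left (+y), red up. Roller's centre at rest: 47 mm to that side, 67 mm above the holder's origin (upright 90). Pushed sideways at the roller past upright, it drops over by itself; about 1 N.
- holder_c: metal plate 100 x 75 mm fixed on the board, carries one flip tag. Origin: centre of its underside, 18 mm above the table; x towards the bins, y to the robot's left, z up. Hinge line along x, 30 mm above the origin; the tag is centred on the origin in x. Grey rests under the tag stay within 32 mm of the origin in y and below 50 mm. It speaks for the bin 130 mm ahead in x (y within 10 mm).
- tag_c (a joint): holder_c's tag, a light plate 75 mm long, 5 mm thick, edged 60 mm from the hinge by a white roller 12 mm thick that spins freely: angle from upright. +0.90: rests leaning right (-y), green up. -0.90: rests leaning left (+y), red up. Roller's centre at rest: 47 mm to that side, 67 mm above the holder's origin (upright 90). Pushed sideways at the roller past upright, it drops over by itself; about 1 N.
- bin_blue: white open plastic bin, 110 x 110 mm, 55 mm high, loose on the stock board, origin at the centre of its underside; FULL, heaped with blue ceramic beads to 75 mm above its underside. Leave it where it is.
- bin_terracotta: white open plastic bin, 110 x 110 mm, 55 mm high, loose on the stock board, origin at the centre of its underside; FULL, heaped with terracotta beads to 75 mm above its underside. Leave it where it is.
- bin_low: white open plastic bin, 110 x 110 mm, 55 mm high, loose on the stock board, origin at the centre of its underside; NOT full: only two yellow beads on its floor. Leave it where it is.
- knob: turned wooden drawer knob, 32 mm across, 30 mm high, standing on the board's front strip; origin at the centre of its underside. Bystander, leave it alone.
- spool: wooden spool, 28 mm across, 32 mm high, standing on the board's front strip; origin at the centre of its underside. Bystander, leave it alone.
- jar: closed glass jar, 60 mm across, 85 mm high, on the table left of the board; origin at the centre of its underside. Bystander, leave it alone.
- mug: blue mug, 80 mm across, 90 mm high, on the table right of the board; origin at the centre of its underside. Bystander, leave it alone.
- gourd: dried gourd, 110 mm across, 120 mm high, on the table to the right behind the mug; origin at the centre of its underside. Bystander, leave it alone.

How it is judged:
By the outcome, as a careful person would: the job done as asked, in the order asked, and still so for the second after the job is handed in, with the robot touching nothing.
It also fails if it takes over 58 s, if anything falls off the work surface, if the arm or the gripper's body presses on something with over 40 N, if the wrist force passes 120 N, or if a joint passes its speed limit or range.

## Robot

A 6-joint arm with a two-finger parallel gripper is mounted at the origin on the work surface. World frame = base frame: x ahead of the robot, y to its left, z up, the work surface at z = 0. Lengths are in mm, angles in rad, forces in N, time in s.
With the tool pointing down it reaches from about 150 to 775 mm from the base axis. Payload 6.1 kg.
Tool frame: the origin (TCP) lies on the centre line of the jaws, within the pads' length; the fingertips stand tips_ahead ahead of it and the grasp point (between the pads) lies 6 mm ahead of it (tips_ahead is the distance from the TCP to the fingertips, in mm); z points along the fingers, y is the line along which they close (so a half turn about z gives the same grasp; the last joint's range is limited). The gripper opens to 85 mm and grips with 20 to 120 N. Pads are 22 mm wide; open, the fingers measure 114 mm over their backs; the gripper's body (76 mm by 85 mm) begins 54 mm behind the grasp point. The pads swing forward as they close: fully open they stand 13 mm farther back than shut.
Start: joints at [1.272, 0.126, -0.04, 1.405, 0, 1.571], TCP at [154.54, 501.723, 256.295] pointing down, gripper open.
Joint ranges: [-2.72, 2.72], [-0.95, 1.95], [-1.27, 1.35], [-1.78, 2.02], [-1.46, 1.47], [-3.14, 3.14]. Speed limits (rad/s): [2.39, 2.39, 3.01, 3.14, 3.14, 3.14].

## Interface

Orientations are given as a rotation vector (axis times angle).
In Python, from plant import observe, grab_frame, job_done, tips_ahead gives the robot as it stands.
- The arm moves only by the tool step_arm, never from a script. Its argument "steps" is a list of rows, each an object of numbers: "dx", "dy", "dz": the shift along the tool's x, y, z in mm; "turn": the turn about the tool's z in units of 5 degrees (1.0 is 5 degrees); "fingers": the closure, from -1 (fully open) to 1 (shut), so that 0 is half open. In form: [{"dx": .., "dy": .., "dz": .., "turn": .., "fingers": ..}, ...]. A call has 1 to 10 rows; each row shifts and turns the commanded pose from where the row before left it, along the tool's axes as they then stand; what a row does not reach is not made up. A row lasts 1/12 s, in which the tool goes at most 41.7 mm and 7.16 degrees, less where a joint would pass 70% of its speed; a pose out of reach is approached as far as the arm can. A call with a gripper value outside its range is refused whole. The fingers move at their own pace and stop on an object; the grip force is fixed at half the most. Time passes only in rows, so rows that do not move let the fingers close. It gives the time, the measured TCP pose, the force, the opening and the grip force at its end, in the units of the state.
- observe(): the state, without advancing time (a new reading comes with each control period).
- grab_frame(name): name is "scene" or "top"; returns a dict with "frame" (420x560x3 uint8, red, green, blue), "K" (3x3 intrinsics, pixels), "dist" ([k1, k2, p1, p2, k3] as OpenCV has them; the pictures are not rectified), "pose" (4x4, takes a point from camera to world coordinates). Camera axes: x right, y down, z forward; pixel columns grow to the right and rows downward; lengths in mm; the calibration is good to about 2 mm. A picture is of the moment at which its call begins. There is no depth.
- job_done(): hands the job in; it is judged then, once.
The state is a dict: "t": time; "joint_pos": joint angles; "qvel": joint speeds; "joint_torque": joint torques, N m; "ee_pos": TCP position; "tool_rot": TCP orientation; "contact_force": force on the tool from outside, world axes, zero at the start; "moment": the same for the moment, N m; "grip_width": finger opening in mm; "grip_force": force on a finger pad.
Only numpy, scipy, OpenCV 4.12 (cv2) and the standard library are available. Lean on these libraries where they do the work, as an engineer would, in place of code of your own. Each camera call takes 0.05 s, during which the arm holds its last target. There are 200 camera calls.

## Working session

There is one attempt and no reset: what is moved stays moved. The work goes in short steps, Python scripts to look and compute and a tool call to move; the robot and the scene stay as the last step left them, time stands still between calls to the robot, and variables do not carry over. Pictures are saved under pics/ and viewed, at most 10 in all, crops included, and the job is handed in when it is done.

Besides the shell and the picture viewer there is one more tool, called after "Request:" as name(argument=value, ...) on one line, values as JSON. step_arm: Moves the arm, as the interface text tells. Its arguments: {"type":"object","properties":{"steps":{"type":"array","items":{"type":"object","properties":{"dx":{"type":"number"},"dy":{"type":"number"},"dz":{"type":"number"},"turn":{"type":"number"},"fingers":{"type":"number"}}}}},"required":["steps"]}

```bash
mkdir -p pics; python3 - <<'E'
from plant import *
import plant,cv2,numpy as np
print(tips_ahead if not callable(tips_ahead) else tips_ahead()); s=observe(); print(s)
for n in("top","scene"):
    f=grab_frame(n); cv2.imwrite(f"pics/{n}0.png",f["frame"][:,:,::-1]); np.savez(f"{n}0.npz",**f); print(n,f["K"],f["dist"],f["pose"])
E
```

```text
25.0
{'t': 0.0, 'joint_pos': array([ 1.27195619e+00,  1.26377027e-01, -4.06441087e-02,  1.40540350e+00,
        4.09243661e-06,  1.57077652e+00]), 'qvel': array([-1.25230134e-03, -3.78151712e-04,  6.28566235e-05, -8.27832544e-04,
        1.50650813e-03,  3.12412727e-04]), 'joint_torque': array([ 1.46344995e-03, -4.35919261e+01,  3.52920520e+01,  1.74154749e-02,
        1.53200822e-04,  1.43928858e-06]), 'ee_pos': array([154.45182258, 501.36352375, 255.51347828]), 'tool_rot': array([-4.67604608e-01, -3.10634760e+00,  2.52808594e-03]), 'contact_force': array([-0.71698142,  0.06665112,  0.09530636]), 'moment': array([-0.02313463,  0.0212192 ,  0.03053608]), 'grip_force': 0.0, 'grip_width': 85.29572636731865}
top [[395.3525641    0.         274.87391508]
 [  0.         395.3525641  207.92416296]
 [  0.           0.           1.        ]] [0.0214478 0.        0.        0.        0.       ] [[-8.96389241e-03 -9.80053546e-01  1.98531345e-01  3.38766502e+02]
 [-9.99904850e-01  6.70315535e-03 -1.20564756e-02  1.43483914e+01]
 [ 1.04852053e-02 -1.98620528e-01 -9.80020381e-01  1.29306359e+03]
 [ 0.00000000e+00  0.00000000e+00  0.00000000e+00  1.00000000e+00]]
scene [[395.14902839   0.         278.56024005]
 [  0.         395.14902839 209.68165213]
 [  0.           0.           1.        ]] [-0.01514292  0.          0.          0.          0.        ] [[-4.18327572e-01  7.83612901e-01 -4.59296052e-01  1.06329072e+03]
 [ 9.08292210e-01  3.62405915e-01 -2.08967015e-01  2.36715335e+02]
 [ 2.70235702e-03 -5.04591691e-01 -8.63353881e-01  9.82067377e+02]
 [ 0.00000000e+00  0.00000000e+00  0.00000000e+00  1.00000000e+00]]
```

View pics/top0.png

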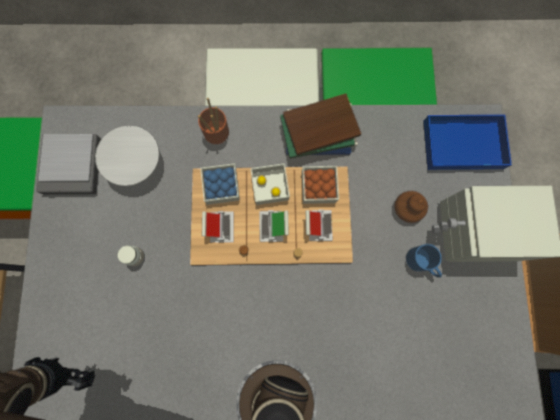

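View pics/scene0.png

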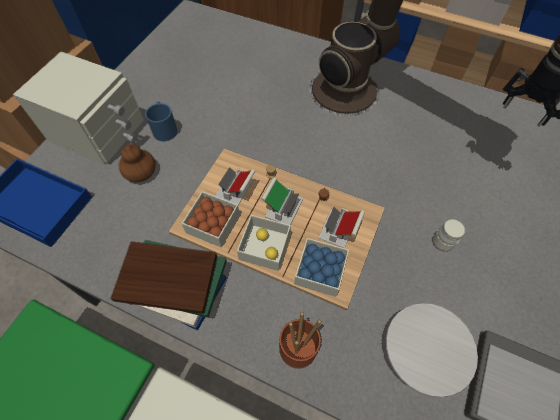

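The top view shows the left tag red at (212,227), the middle tag green at (278,226) and the right tag red at (316,225). The bins behind them are blue (full), yellow (low) and terracotta (full), so all three tags are wrong. Next I'll measure the positions.

```bash
cat > h.py <<'E'
import numpy as np,cv2
def ray(f,p):
    q=cv2.undistortPoints(np.float64(p).reshape(-1,1,2),f["K"],f["dist"]).reshape(-1,2)
    d=np.c_[q,np.ones(len(q))]@f["pose"][:3,:3].T
    return f["pose"][:3,3],d
def onz(f,p,z):
    o,d=ray(f,p); return o+d*((z-o[2])/d[:,2])[:,None]
def tri(fa,pa,fb,pb):
    A=[];b=[]
    for f,p in((fa,pa),(fb,pb)):
        o,d=ray(f,p); d=d[0]/np.linalg.norm(d[0]); M=np.eye(3)-np.outer(d,d); A.append(M); b.append(M@o)
    A=np.vstack(A);b=np.hstack(b); x=np.linalg.lstsq(A,b,rcond=None)[0]; return x,np.linalg.norm(A@x-b)
def blobs(f,col,box,amin=60):
    c,r,C,R=box; im=f["frame"][r:R,c:C]; h,s,v=cv2.split(cv2.cvtColor(im,cv2.COLOR_RGB2HSV)); h=h.astype(int)
    m={"red":((h<4)|(h>172))&(s>190)&(v>60),"green":(h>50)&(h<75)&(s>150),"white":(s<40)&(v>170),"wood":(h>8)&(h<22)&(s>60)&(v>130)}[col].astype(np.uint8)
    n,l,st,ce=cv2.connectedComponentsWithStats(m)
    return [(ce[i]+[c,r],st[i]+[c,r,0,0,0],l==i) for i in range(1,n) if st[i][4]>=amin]
E
python3 - <<'E'
from h import *
T=np.load("top0.npz");S=np.load("scene0.npz")
out={}
for n,f,box in(("T",T,(185,205,355,270)),("S",S,(170,150,390,260))):
    for c in("red","green"):
        for b in blobs(f,c,box,40): print(n,c,b[0].round(1),b[1]); out.setdefault((n,c),[]).append(b[0])
    out[n,"red"]=[b for b in out[n,"red"]]
r=sorted(out["T","red"],key=lambda p:p[0]); s=sorted(out["S","red"],key=lambda p:-p[0])
for a,b in list(zip(r,s))+list(zip(out["T","green"],out["S","green"])): print("tri",tri(T,a,S,b), "onz71",onz(T,a,71).round(1))
B=onz(T,[(191.5,167.5),(349.5,167),(352,264.5),(190,265)],18); print(B.round(0),B.mean(0))
for n in("top","scene"):
    im=np.load(n+"0.npz")["frame"][:,:,::-1]; c=im[205:270,185:355] if n=="top" else im[150:250,205:375]
    cv2.imwrite(f"pics/{n}c.png",cv2.resize(c,None,fx=4.5,fy=4.5,interpolation=cv2.INTER_CUBIC))
E
```

```text
T red [212.5 224.8] [207 214  12  22 254]
T red [315.1 223.5] [311 213   9  22 166]
T green [277.4 229.6] [274 225   9  10  51]
S red [238.6 181.7] [229 172  20  20 165]
S red [347.3 222.9] [336 212  23  23 311]
S green [276.9 195.9] [266 182  22  29 346]
tri (array([535.02236047, 195.85074809,  63.2586594 ]), np.float64(0.41625706503687454)) onz71 [[533.9 194.4  71. ]]
tri (array([ 537.21970791, -127.14046501,   60.40899151]), np.float64(0.48479768751423036)) onz71 [[ 535.6 -126.2   71. ]]
tri (array([522.78243722, -11.36107669,  40.66077624]), np.float64(4.31967913162485)) onz71 [[517.3  -7.9  71. ]]
[[ 737.  277.   18.]
 [ 736. -254.   18.]
 [ 411. -247.   18.]
 [ 413.  271.   18.]] [574.24079184  11.77331008  18.        ]
```

View pics/topc.png

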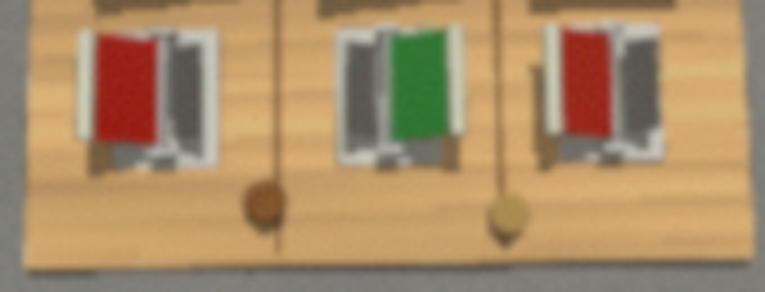

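The crop shows roller centres at image px of about (204.1,224) on the left, (286.3,223) in the middle and (307.7,222.6) on the right. The left and right tags lean left and the middle one leans right.

```bash
python3 - <<'E'
from h import *
T=np.load("top0.npz");S=np.load("scene0.npz")
R=onz(T,[(204.1,223.9),(286.3,223),(307.7,222.6)],85); print(R.round(1))
c=lambda x,y:(185+x/4.5,205+y/4.5)
print("plate corners L,M,R", onz(T,[c(218,30),c(217,167),c(337,28),c(337,166),c(664,164)],19).round(1))
print("hinges", onz(T,[c(167,95),c(380,95),c(617,93)],48).round(1))
print("knob,spool", onz(T,[c(265,203),c(508,215)],48).round(1))
E
```

```text
[[ 534.7  218.3   85. ]
 [ 535.6  -35.4   85. ]
 [ 536.4 -101.8   85. ]]
plate corners L,M,R [[ 585.3  134.6   19. ]
 [ 485.2  134.1   19. ]
 [ 586.2   47.9   19. ]
 [ 485.3   48.1   19. ]
 [ 484.9 -187.    19. ]]
hinges [[ 533.2  167.2   48. ]
 [ 532.    16.8   48. ]
 [ 532.3 -151.    48. ]]
knob,spool [[456.4  97.6  48. ]
 [446.7 -72.   48. ]]
```

Request:
step_arm(steps=[{"turn": 1.4, "fingers": 1}, {"turn": 1.4, "fingers": 1}, {"turn": 1.4, "fingers": 1}, {"turn": 1.4, "fingers": 1}, {"turn": 1.4, "fingers": 1}, {"turn": 1.4, "fingers": 1}, {"turn": 1.4, "fingers": 1}, {"turn": 1.4, "fingers": 1}, {"turn": 1.4, "fingers": 1}, {"turn": 1.4, "fingers": 1}])

```text
schema error: expected keys dx, dy, dz, turn, fingers
```

Request:
step_arm(steps=[{"turn": 0.57, "fingers": 1}, {"fingers": 1}])

```text
schema error: expected keys dx, dy, dz, turn, fingers
```

Request:
step_arm(steps=[{"dx": 0, "dy": 0, "dz": 0, "turn": 1.4, "fingers": 1}, {"dx": 0, "dy": 0, "dz": 0, "turn": 1.4, "fingers": 1}, {"dx": 0, "dy": 0, "dz": 0, "turn": 1.4, "fingers": 1}, {"dx": 0, "dy": 0, "dz": 0, "turn": 1.4, "fingers": 1}, {"dx": 0, "dy": 0, "dz": 0, "turn": 1.4, "fingers": 1}, {"dx": 0, "dy": 0, "dz": 0, "turn": 1.4, "fingers": 1}, {"dx": 0, "dy": 0, "dz": 0, "turn": 1.4, "fingers": 1}, {"dx": 0, "dy": 0, "dz": 0, "turn": 1.4, "fingers": 1}, {"dx": 0, "dy": 0, "dz": 0, "turn": 1.4, "fingers": 1}, {"dx": 0, "dy": 0, "dz": 0, "turn": 1.4, "fingers": 1}])

```text
t: 0.93
ee_pos: [154.5, 501.5, 255.8]
tool_rot: [2.172, 2.27, -0.001]
contact_force: [-0.1, -0.2, -0.5]
grip_width: -0.1
grip_force: 0.0
```

Request:
step_arm(steps=[{"dx": 0, "dy": 0, "dz": 0, "turn": 0.57, "fingers": 1}, {"dx": 0, "dy": 0, "dz": 0, "turn": 0, "fingers": 1}, {"dx": 0, "dy": 0, "dz": 0, "turn": 0, "fingers": 1}])

```text
t: 1.18
ee_pos: [154.5, 501.6, 256.0]
tool_rot: [2.219, 2.224, -0.001]
contact_force: [0.7, -0.1, -0.2]
grip_width: 0.3
grip_force: 0.0
```

```bash
cat > st.py <<'E'
from plant import *
from scipy.spatial.transform import Rotation as R
s=observe(); print(s["t"],s["ee_pos"].round(1),s["contact_force"].round(1),s["grip_width"],s["joint_pos"].round(2)); print(R.from_rotvec(s["tool_rot"]).as_matrix().round(3))
E
python3 st.py
```

```text
1.1833 [154.5 501.6 256. ] [ 0.7 -0.1 -0.2] 0.290331087403984 [ 1.27  0.13 -0.04  1.41 -0.    2.84]
[[-0.002  1.    -0.   ]
 [ 1.     0.002 -0.001]
 [-0.001 -0.    -1.   ]]
```

Request:
step_arm(steps=[{"dx": -23, "dy": 25, "dz": 0, "turn": 0, "fingers": 1}, {"dx": -23, "dy": 25, "dz": 0, "turn": 0, "fingers": 1}, {"dx": -23, "dy": 25, "dz": 0, "turn": 0, "fingers": 1}, {"dx": -23, "dy": 25, "dz": 0, "turn": 0, "fingers": 1}, {"dx": -23, "dy": 25, "dz": 0, "turn": 0, "fingers": 1}, {"dx": -23, "dy": 25, "dz": 0, "turn": 0, "fingers": 1}, {"dx": -23, "dy": 25, "dz": 0, "turn": 0, "fingers": 1}, {"dx": -23, "dy": 25, "dz": 0, "turn": 0, "fingers": 1}, {"dx": -23, "dy": 25, "dz": 0, "turn": 0, "fingers": 1}, {"dx": -23, "dy": 25, "dz": 0, "turn": 0, "fingers": 1}])

```text
t: 2.02
ee_pos: [405.6, 270.4, 256.3]
tool_rot: [2.219, 2.224, 0.0]
contact_force: [0.2, -0.1, -0.2]
grip_width: -0.1
grip_force: 0.0
```

Request:
step_arm(steps=[{"dx": 0, "dy": 25, "dz": 0, "turn": 0, "fingers": 1}, {"dx": 0, "dy": 25, "dz": 0, "turn": 0, "fingers": 1}, {"dx": 0, "dy": 25, "dz": 0, "turn": 0, "fingers": 1}, {"dx": 0, "dy": 25, "dz": 0, "turn": 0, "fingers": 1}, {"dx": -4, "dy": 30, "dz": 0, "turn": 0, "fingers": 1}, {"dx": 0, "dy": 0, "dz": 0, "turn": 0, "fingers": 1}, {"dx": 0, "dy": 0, "dz": 0, "turn": 0, "fingers": 1}])

```text
t: 2.6
ee_pos: [535.6, 267.5, 255.0]
tool_rot: [-2.221, -2.221, 0.003]
contact_force: [0.3, 1.1, 0.0]
grip_width: 0.3
grip_force: 0.0
```

Request:
step_arm(steps=[{"dx": 0, "dy": 0, "dz": 25, "turn": 0, "fingers": 1}, {"dx": 0, "dy": 0, "dz": 25, "turn": 0, "fingers": 1}, {"dx": 0, "dy": 0, "dz": 25, "turn": 0, "fingers": 1}, {"dx": 0, "dy": 0, "dz": 25, "turn": 0, "fingers": 1}, {"dx": 0, "dy": 0, "dz": 25, "turn": 0, "fingers": 1}, {"dx": 0, "dy": 0, "dz": 25, "turn": 0, "fingers": 1}, {"dx": 0, "dy": 0, "dz": 0, "turn": 0, "fingers": 1}, {"dx": 0, "dy": 0, "dz": 0, "turn": 0, "fingers": 1}])

```text
t: 3.27
ee_pos: [532.9, 267.7, 105.8]
tool_rot: [-2.219, -2.223, 0.004]
contact_force: [-0.5, -0.2, 1.5]
grip_width: 0.2
grip_force: 0.0
```

```bash
python3 - <<'E'
from plant import *
import cv2
a=grab_frame("top")["frame"][200:280,170:360,::-1];b=grab_frame("scene")["frame"][120:270,190:430,::-1]
a=cv2.resize(a,None,fx=3.3,fy=3.3);b=cv2.resize(b,(a.shape[1],int(150*a.shape[1]/240)))
o=cv2.vconcat([a,b])[:600]; print(o.shape); cv2.imwrite("pics/n1.png",o); print(observe()["ee_pos"])
E
```

```text
(600, 627, 3)
[534.88427375 268.43504715 108.25393203]
```

View pics/n1.png

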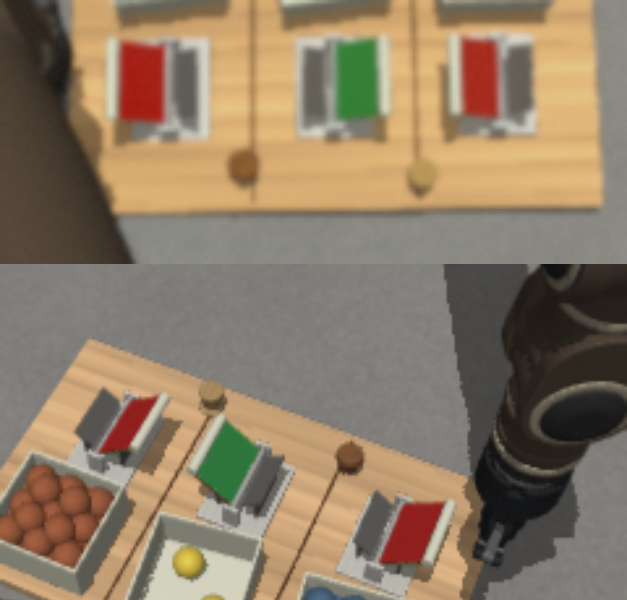

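The fingertip stands just outside the left roller, at (490,545) in the lower view, with free board around it. I'll push now.

Request:
step_arm(steps=[{"dx": -10, "dy": 0, "dz": 5, "turn": 0, "fingers": 1}, {"dx": -10, "dy": 0, "dz": 0, "turn": 0, "fingers": 1}, {"dx": -8, "dy": 0, "dz": 0, "turn": 0, "fingers": 1}, {"dx": -6, "dy": 0, "dz": 0, "turn": 0, "fingers": 1}, {"dx": -6, "dy": 0, "dz": 0, "turn": 0, "fingers": 1}, {"dx": -6, "dy": 0, "dz": 0, "turn": 0, "fingers": 1}, {"dx": -6, "dy": 0, "dz": 0, "turn": 0, "fingers": 1}, {"dx": -6, "dy": 0, "dz": 0, "turn": 0, "fingers": 1}])

```text
t: 4.03
ee_pos: [534.8, 209.3, 101.4]
tool_rot: [2.221, 2.222, 0.0]
contact_force: [-0.3, -0.1, 0.2]
grip_width: -0.3
grip_force: 0.0
```

Request:
step_arm(steps=[{"dx": -6, "dy": 0, "dz": 0, "turn": 0, "fingers": 1}, {"dx": -6, "dy": 0, "dz": 0, "turn": 0, "fingers": 1}, {"dx": -5, "dy": 0, "dz": 0, "turn": 0, "fingers": 1}, {"dx": -5, "dy": 0, "dz": 0, "turn": 0, "fingers": 1}, {"dx": -5, "dy": 0, "dz": 0, "turn": 0, "fingers": 1}, {"dx": -5, "dy": 0, "dz": 0, "turn": 0, "fingers": 1}, {"dx": 0, "dy": 0, "dz": 0, "turn": 0, "fingers": 1}, {"dx": 0, "dy": 0, "dz": 0, "turn": 0, "fingers": 1}])

```text
t: 4.7
ee_pos: [534.7, 177.7, 101.3]
tool_rot: [-2.221, -2.221, -0.0]
contact_force: [0.6, 1.2, 1.1]
grip_width: 0.3
grip_force: 0.0
```

```bash
python3 - <<'E'
from plant import *
import cv2
a=grab_frame("top")["frame"][200:280,170:360,::-1];b=grab_frame("scene")["frame"][120:270,190:430,::-1]
a=cv2.resize(a,None,fx=3.3,fy=3.3);b=cv2.resize(b,(a.shape[1],int(150*a.shape[1]/240)))
cv2.imwrite("pics/n2.png",cv2.vconcat([a,b])[:600]); s=observe(); print(s["ee_pos"],s["contact_force"])
E
```

```text
[534.76282325 178.05461631 101.31616118] [ 0.69786805 -0.4873882   1.15758641]
```

View pics/n2.png

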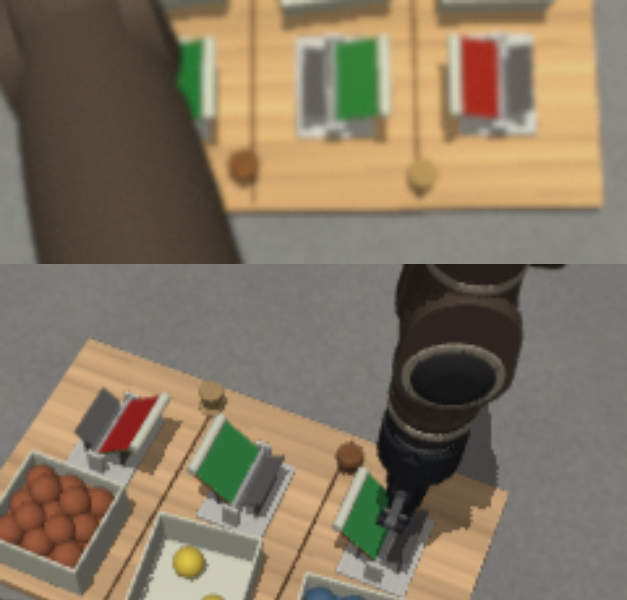

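The left tag now leans right, green at (360,515). Next I'll rise, go to the gap at y = -70 and descend there.

Request:
step_arm(steps=[{"dx": 10, "dy": 0, "dz": 0, "turn": 0, "fingers": 1}, {"dx": 0, "dy": 0, "dz": -25, "turn": 0, "fingers": 1}, {"dx": 0, "dy": 0, "dz": -25, "turn": 0, "fingers": 1}, {"dx": 0, "dy": 0, "dz": -25, "turn": 0, "fingers": 1}, {"dx": 0, "dy": 0, "dz": -25, "turn": 0, "fingers": 1}, {"dx": -28, "dy": 0, "dz": 0, "turn": 0, "fingers": 1}, {"dx": -30, "dy": 0, "dz": 0, "turn": 0, "fingers": 1}, {"dx": -30, "dy": 0, "dz": 0, "turn": 0, "fingers": 1}, {"dx": -30, "dy": 0, "dz": 0, "turn": 0, "fingers": 1}, {"dx": -30, "dy": 0, "dz": 0, "turn": 0, "fingers": 1}])

```text
t: 5.63
ee_pos: [534.9, 39.7, 201.5]
tool_rot: [2.219, 2.223, 0.001]
contact_force: [0.3, -0.2, -0.0]
grip_width: 0.3
grip_force: 0.0
```

Request:
step_arm(steps=[{"dx": -30, "dy": 0, "dz": 0, "turn": 0, "fingers": 1}, {"dx": -30, "dy": 0, "dz": 0, "turn": 0, "fingers": 1}, {"dx": -30, "dy": 0, "dz": 0, "turn": 0, "fingers": 1}, {"dx": -20, "dy": 0, "dz": 0, "turn": 0, "fingers": 1}, {"dx": 0, "dy": 0, "dz": 0, "turn": 0, "fingers": 1}, {"dx": 0, "dy": 0, "dz": 0, "turn": 0, "fingers": 1}, {"dx": 0, "dy": 0, "dz": 0, "turn": 0, "fingers": 1}])

```text
t: 6.22
ee_pos: [535.0, -69.2, 201.3]
tool_rot: [-2.22, -2.222, -0.001]
contact_force: [-0.2, 0.7, -0.7]
grip_width: -0.2
grip_force: 0.0
```

Request:
step_arm(steps=[{"dx": 0, "dy": 0, "dz": 20, "turn": 0, "fingers": 1}, {"dx": 0, "dy": 0, "dz": 20, "turn": 0, "fingers": 1}, {"dx": 0, "dy": 0, "dz": 20, "turn": 0, "fingers": 1}, {"dx": 0, "dy": 0, "dz": 20, "turn": 0, "fingers": 1}, {"dx": 0, "dy": 0, "dz": 20, "turn": 0, "fingers": 1}, {"dx": 0, "dy": 0, "dz": 0, "turn": 0, "fingers": 1}, {"dx": 0, "dy": 0, "dz": 0, "turn": 0, "fingers": 1}])

```text
t: 6.8
ee_pos: [534.2, -68.7, 100.7]
tool_rot: [-2.217, -2.223, 0.002]
contact_force: [0.2, -1.0, 0.5]
grip_width: 0.0
grip_force: 0.0
```

Request:
step_arm(steps=[{"dx": -6, "dy": 0, "dz": 0, "turn": 0, "fingers": 1}, {"dx": -6, "dy": 0, "dz": 0, "turn": 0, "fingers": 1}, {"dx": -6, "dy": 0, "dz": 0, "turn": 0, "fingers": 1}, {"dx": -6, "dy": 0, "dz": 0, "turn": 0, "fingers": 1}, {"dx": -6, "dy": 0, "dz": 0, "turn": 0, "fingers": 1}, {"dx": -6, "dy": 0, "dz": 0, "turn": 0, "fingers": 1}, {"dx": -6, "dy": 0, "dz": 0, "turn": 0, "fingers": 1}])

```text
t: 7.38
ee_pos: [534.9, -113.0, 101.5]
tool_rot: [2.221, 2.221, 0.0]
contact_force: [0.7, 0.4, -0.5]
grip_width: 0.1
grip_force: 0.0
```

Request:
step_arm(steps=[{"dx": -6, "dy": 0, "dz": 0, "turn": 0, "fingers": 1}, {"dx": -6, "dy": 0, "dz": 0, "turn": 0, "fingers": 1}, {"dx": -5, "dy": 0, "dz": 0, "turn": 0, "fingers": 1}, {"dx": -5, "dy": 0, "dz": 0, "turn": 0, "fingers": 1}, {"dx": -5, "dy": 0, "dz": 0, "turn": 0, "fingers": 1}, {"dx": -5, "dy": 0, "dz": 0, "turn": 0, "fingers": 1}, {"dx": 0, "dy": 0, "dz": 0, "turn": 0, "fingers": 1}, {"dx": 0, "dy": 0, "dz": 0, "turn": 0, "fingers": 1}])

```text
t: 8.05
ee_pos: [534.9, -144.3, 101.2]
tool_rot: [-2.221, -2.221, -0.0]
contact_force: [0.1, 0.3, -0.4]
grip_width: -0.2
grip_force: 0.0
```

```bash
python3 - <<'E'
from plant import *
import cv2
a=grab_frame("top")["frame"][200:280,170:360,::-1];b=grab_frame("scene")["frame"][120:270,190:430,::-1]
a=cv2.resize(a,None,fx=3.3,fy=3.3);b=cv2.resize(b,(a.shape[1],int(150*a.shape[1]/240)))
cv2.imwrite("pics/n3.png",cv2.vconcat([a,b])[:600]); s=observe(); print(s["ee_pos"],s["contact_force"])
E
```

```text
[ 534.86655607 -143.96254262  101.27491618] [-0.12240052 -0.49726338 -0.01820282]
```

View pics/n3.png

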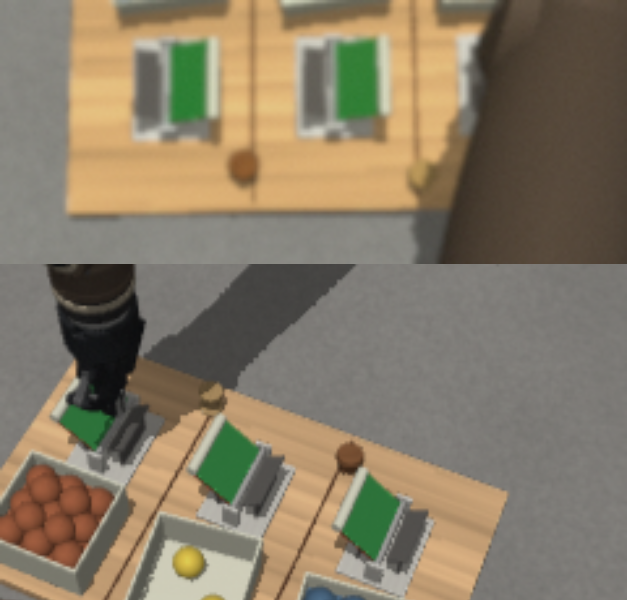

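The right tag now leans right, green at (85,425). I'll slide back left and push the middle tag from the right.

Request:
step_arm(steps=[{"dx": 14, "dy": 0, "dz": 0, "turn": 0, "fingers": 1}, {"dx": 14, "dy": 0, "dz": 0, "turn": 0, "fingers": 1}, {"dx": 14, "dy": 0, "dz": 0, "turn": 0, "fingers": 1}, {"dx": 14, "dy": 0, "dz": 0, "turn": 0, "fingers": 1}, {"dx": 14, "dy": 0, "dz": 0, "turn": 0, "fingers": 1}, {"dx": 6, "dy": 0, "dz": 0, "turn": 0, "fingers": 1}, {"dx": 6, "dy": 0, "dz": 0, "turn": 0, "fingers": 1}, {"dx": 6, "dy": 0, "dz": 0, "turn": 0, "fingers": 1}, {"dx": 6, "dy": 0, "dz": 0, "turn": 0, "fingers": 1}])

```text
t: 8.9
ee_pos: [534.8, -49.5, 101.3]
tool_rot: [2.221, 2.222, -0.0]
contact_force: [0.0, -0.2, -0.6]
grip_width: 0.1
grip_force: 0.1
```

Request:
step_arm(steps=[{"dx": 6, "dy": 0, "dz": 0, "turn": 0, "fingers": 1}, {"dx": 6, "dy": 0, "dz": 0, "turn": 0, "fingers": 1}, {"dx": 6, "dy": 0, "dz": 0, "turn": 0, "fingers": 1}, {"dx": 6, "dy": 0, "dz": 0, "turn": 0, "fingers": 1}, {"dx": 6, "dy": 0, "dz": 0, "turn": 0, "fingers": 1}, {"dx": 6, "dy": 0, "dz": 0, "turn": 0, "fingers": 1}, {"dx": 6, "dy": 0, "dz": 0, "turn": 0, "fingers": 1}, {"dx": 6, "dy": 0, "dz": 0, "turn": 0, "fingers": 1}, {"dx": 6, "dy": 0, "dz": 0, "turn": 0, "fingers": 1}, {"dx": 0, "dy": 0, "dz": 0, "turn": 0, "fingers": 1}])

```text
t: 9.73
ee_pos: [534.8, 5.0, 101.3]
tool_rot: [-2.22, -2.223, -0.0]
contact_force: [0.3, -0.4, 0.3]
grip_width: 0.2
grip_force: 0.0
```

Request:
step_arm(steps=[{"dx": 0, "dy": 0, "dz": 0, "turn": 0, "fingers": 1}, {"dx": 0, "dy": 0, "dz": 0, "turn": 0, "fingers": 1}, {"dx": -10, "dy": 0, "dz": 0, "turn": 0, "fingers": 1}, {"dx": 0, "dy": 0, "dz": -25, "turn": 0, "fingers": 1}, {"dx": 0, "dy": 0, "dz": -30, "turn": 0, "fingers": 1}, {"dx": 0, "dy": 0, "dz": -30, "turn": 0, "fingers": 1}, {"dx": 0, "dy": 0, "dz": -30, "turn": 0, "fingers": 1}, {"dx": 0, "dy": -30, "dz": -20, "turn": 0, "fingers": 1}, {"dx": 0, "dy": -30, "dz": -10, "turn": 0, "fingers": 1}])

```text
t: 10.48
ee_pos: [475.9, -7.1, 248.8]
tool_rot: [2.22, 2.219, 0.003]
contact_force: [-0.4, 0.0, 0.3]
grip_width: 0.1
grip_force: 0.0
```

Request:
step_arm(steps=[{"dx": 0, "dy": -30, "dz": 0, "turn": 0, "fingers": 1}, {"dx": 0, "dy": -30, "dz": 0, "turn": 0, "fingers": 1}, {"dx": 0, "dy": -30, "dz": 0, "turn": 0, "fingers": 1}, {"dx": 0, "dy": -30, "dz": 0, "turn": 0, "fingers": 1}, {"dx": 0, "dy": -30, "dz": 0, "turn": 0, "fingers": 1}, {"dx": 0, "dy": -30, "dz": 0, "turn": 0, "fingers": 1}, {"dx": 0, "dy": 0, "dz": 0, "turn": 0, "fingers": 1}, {"dx": 0, "dy": 0, "dz": 0, "turn": 0, "fingers": 1}])

```text
t: 11.15
ee_pos: [294.1, -6.7, 246.8]
tool_rot: [2.221, 2.22, 0.002]
contact_force: [0.8, -0.2, 0.3]
grip_width: 0.3
grip_force: 0.0
```

```bash
python3 - <<'E'
from plant import *
import cv2
a=grab_frame("top")["frame"][150:280,170:360,::-1];b=grab_frame("scene")["frame"][120:300,150:430,::-1]
a=cv2.resize(a,None,fx=2,fy=2);b=cv2.resize(b,(a.shape[1],int(180*a.shape[1]/280)))
cv2.imwrite("pics/n4.png",cv2.vconcat([a,b])[:600]); s=observe(); print(s["ee_pos"],s["contact_force"])
E
```

```text
[295.51731581  -6.58572776 246.54667217] [ 0.54209566  0.11398269 -0.25568061]
```

View pics/n4.png

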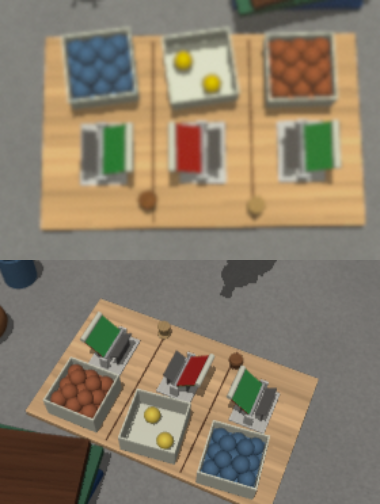

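The blue tag (115,150) and the terracotta tag (320,150) show green leaning right, and the low bin's tag (188,150) shows red leaning left. Nothing else has moved, so I'll hand the job in.

```bash
python3 -c "
from plant import *
print(job_done())"
```

```text
the job is handed in; nothing more can be done
None
```

All three tags were wrong and are now pushed over: the blue and terracotta bins show green, the nearly empty bin shows red, nothing else was seen to move in the final pictures, and the job was handed in at about 11 s.

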